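# Key the sampler carousel home and load its first tube

## Task

The round carousel of the sampler was put back on its spindle but not keyed in: turn it on the spindle, without taking it off, until its tab drops into the keyway and it sits fully down on the sampler. Then take the orange-capped tube from the wire rack and lower it gently, right down, into the carousel place with the yellow rim. Leave the tubes already in the carousel in their places and do not disturb the blue-capped tubes in the rack, the bottles or the marker.

Things in the scene. Friction and masses are not known exactly. Their poses are not given: they have to be found in the camera images.
- sampler: Ivory bench sampler, fixed: housing 220 (x) by 355 (y) by 50 mm high, from y = -105 to +250 mm, with a steel spindle standing up through its deck. Origin on the table on the spindle's axis; front is -x. A yellow line on the deck, 92 to 108 mm from the axis at -x, points to the keyway. A tower (50 by 46 mm, up to 287 mm high) stands at y = +215 mm, its arm parked over +x.
- keyway (a point): Middle of the keyway's open top in the spindle's end: sampler (-14, 0, 111) mm. The keyway is one slot 12 mm wide and 14 mm deep, open towards the sampler's -x. The spindle is 40 mm in diameter, its end 111 mm above the table; at its foot is an 80 mm flange, top 54 mm above the table, on which the keyed carousel sits.
- carousel: White six-place carousel, loose on the spindle, 164 mm across, 0.3 to 0.45 kg. Origin on its axis at its underside, z up. Six round cups (40 mm outside, 33 mm bore, 70 mm high) stand on a 62 mm radius, 60 degrees apart; a closed finger lowered into the gap outside between two can push a cup sideways to turn it (about 1 N). Hub: 56 mm diameter, 60 mm high, 42 mm bore. Turns either way.
- tab (a point): Middle of the underside of the brass tab (9 mm wide) in the hub's bore: carousel (-14, 0, 48) mm, on the side of place 1. While it rides on the spindle's end the carousel's origin is about 63 mm above the table and it leans up to 2 degrees; when tab and keyway line up (within about 5 degrees) it drops 9 mm, to 54 mm, and turns no more. It starts 34 to 180 degrees away, either way.
- place1 (a point): Centre of the cup floor of place 1, the place with the yellow rim, which is empty: carousel (-62, 0, 5) mm. The cup's rim is 65 mm above this point. The places next to it are empty too; the second places from it on either side hold blue-capped tubes.
- tube: The tube to load: clear, empty conical tube with an orange cap, 118 mm long, 0.03 to 0.06 kg, upright in a cell of the wire rack. Origin at the tip; z along the tube to the cap. Body 30 mm diameter, the last 17 mm taper to an 8 mm tip; the cap is the top 14 mm, 35 mm diameter. In the rack the tip is 4 mm above the table; it leans up to 2 degrees.
- rack: White wire rack fixed to the table, 185 (x) by 74 (y) by 80 mm high, two rows of five cells 37 mm apart. Origin on the table under its centre, x along the rows. Three cells, one each at x = -74, 0, +74 mm, hold tubes, none next to another.
- rack_tube_a: Blue-capped tube in the rack, same size as the orange one; leave it standing.
- rack_tube_b: Second blue-capped tube in the rack; leave it standing.
- held_tube_a: Blue-capped tube in the carousel, same size, in the place at carousel x, y = (31, 54) mm; it rides round with the carousel and reaches about 53 mm above the cup's rim. Origin at the tip.
- held_tube_b: Second blue-capped tube in the carousel, in the place at carousel x, y = (31, -54) mm.
- bottle_a: Clear reagent bottle with blue cap, 70 mm diameter, 135 mm high, at the back of the bench; origin under its base.
- bottle_b: Second such bottle.
- marker: Black marker pen with blue cap, 132 mm long, 16 mm thick, lying on the bench between rack and sampler; origin under its middle.

How it is judged:
By the outcome, as a careful person would: the job done as asked, in the order asked, and still so for the second after the job is handed in, with the robot touching nothing.
It also fails if it takes over 61 s, if anything falls off the work surface, if the arm or the gripper's body presses on something with over 40 N, if the wrist force passes 120 N, or if a joint passes its speed limit or range.

## Robot

A 7-joint arm with a two-finger parallel gripper is mounted at the origin on the work surface. World frame = base frame: x ahead of the robot, y to its left, z up, the work surface at z = 0. Lengths are in m, angles in rad, forces in N, time in s.
With the tool pointing down it reaches from about 0.425 to 0.8 m from the base axis. Payload 8.3 kg.
Tool frame: the origin (TCP) lies on the centre line of the jaws, within the pads' length; the fingertips stand 8 mm ahead of it and the grasp point (between the pads) lies 11 mm behind it (r.tip_reach is the distance from the TCP to the fingertips, in m); z points along the fingers, x is the direction in which the jaws open and shut, and the axes are right-handed (so a half turn about z gives the same grasp; the last joint's range is limited). The gripper opens to 85 mm and grips with 20 to 120 N. Pads are 22 mm wide; open, the fingers measure 114 mm over their backs; the gripper's body (76 mm by 85 mm) begins 54 mm behind the grasp point. The pads swing forward as they close: fully open they stand 13 mm farther back than shut.
Start: joints at [1.238, 0.383, 0.016, 1.37, -0.006, 1.388, -0.046], TCP at [0.167, -0.602, 0.239] pointing down, gripper open.
Joint ranges: [-2.95, 2.95], [-0.25, 2.06], [-1.52, 1.56], [0.18, 2.33], [-1.44, 4.58], [0.02, 2.06], [-3.01, 3.01]. Speed limits (rad/s): [2.39, 2.39, 3.01, 3.01, 3.14, 3.14, 3.14].

## Interface

Orientations are given as a rotation vector (axis times angle).
In Python, from cell import r gives the robot as it stands.
- The arm moves only by the tool apply_moves, never from a script. Its argument "commands" is one flat list of numbers, 4 for each row, row after row: the shift along the world's x, y, z in m, then the turn about the world's z in rad. In form: [dx, dy, dz, twist, dx, dy, dz, twist, ...]. A call has 1 to 12 rows; each row shifts and turns the commanded pose from where the row before left it; what a row does not reach is not made up. A row lasts 1/12 s, in which the tool goes at most 41.7 mm and 7.16 degrees, less where a joint would pass 70% of its speed; a pose out of reach is approached as far as the arm can. A call with a gripper value outside its range is refused whole. "jaw" is the closure, from -1 (fully open) to 1 (shut), so that 0 is half open, set as the call begins (left out, the last holds). The fingers move at their own pace and stop on an object; "squeeze" is the grip in N (left out, the last holds). Time passes only in rows, so rows that do not move let the fingers close. It gives the time, the measured TCP pose, the force and the opening at its end, in the units of the state.
- r.observe(): the state, without advancing time (a new reading comes with each control period).
- r.capture(name): name is "scene" or "top"; returns (picture, depth): 480x640x3 uint8, red, green, blue; 480x640 float32, m along the optical axis (not along the pixel's ray), 0 where there is no reading.
- r.camera_params(name): a dict with "camera_matrix" (3x3 intrinsics, pixels), "rvec" (rotation vector, rad) and "tvec" (3), from world to camera coordinates, as OpenCV has them. Camera axes: x right, y down, z forward; pixel columns grow to the right and rows downward; lengths in m; the calibration is good to about 2 mm. A picture is of the moment at which its call begins. camera_params takes no time and is no camera call.
- r.close_job(): hands the job in, once; it reports no verdict.
Trained networks look in the newest picture that a camera, given by its name, has taken for a name from the list of things; names that differ only in an ending like _2 or _b are one class to them, and where a whole thing is asked for, a point or a joint stands for the part that bears it (a point fixed in the world has none). Each returns a list of dicts, best first, with "confidence" (0 to 1); they miss things now and then, are a little off and sometimes report something else, mostly with a low value. They report only what shows in the picture. A call takes as long as a camera call.
- r.silhouettes(camera, label): "mask" (480x640 bool, what is visible of it) and "bbox" ([left, top, width, height] in pixels, round what is visible of it).
The state is a dict: "time": time; "q": joint angles; "qd": joint speeds; "joint_torque": joint torques, N m; "position": TCP position; "ee_rot": TCP orientation; "wrist_force": force on the tool from outside, world axes, zero at the start; "wrist_torque": the same for the moment, N m; "opening": finger opening in m.
Only numpy, scipy, OpenCV 4.12 (cv2) and the standard library are available. Lean on these libraries where they do the work, as an engineer would, in place of code of your own. Each camera call takes 0.05 s, during which the arm holds its last target.

## Working session

There is one attempt and no reset: what is moved stays moved. The work goes in short steps, Python scripts to look and compute and a tool call to move; the robot and the scene stay as the last step left them, time stands still between calls to the robot, and variables do not carry over. Pictures are saved under pics/ and viewed, and the job is handed in when it is done.

Besides the shell and the picture viewer there is one more tool, called after "Request:" as a command line: name --argument value ..., lists and objects as JSON in quotes. apply_moves: Moves the arm, as the interface text tells. Its arguments: {"type":"object","properties":{"commands":{"type":"array"},"jaw":{"type":"number"},"squeeze":{"type":"number"}},"required":["commands"]}

```bash
ls; mkdir -p pics
python3 - <<'E'
from cell import r
import cv2,numpy as np
for n in ("scene","top"):
    p,d=r.capture(n); cv2.imwrite(f"pics/{n}0.png",p[:,:,::-1]); np.save(f"{n}_d.npy",d)
    c=r.camera_params(n); print(n,{k:np.round(v,4).tolist() for k,v in c.items()})
s=r.observe(); print({k:np.round(v,3).tolist() for k,v in s.items()})
E
```

```text
pics
scene {'camera_matrix': [[443.7206, 0.0, 317.6399], [0.0, 443.7206, 247.3168], [0.0, 0.0, 1.0]], 'rvec': [1.0183, 2.3657, -1.0895], 'tvec': [0.4218, -0.1771, 1.0229]}
top {'camera_matrix': [[505.046, 0.0, 320.2614], [0.0, 505.046, 242.5159], [0.0, 0.0, 1.0]], 'rvec': [2.1607, -2.1153, 0.1847], 'tvec': [-0.0184, 0.5754, 0.7204]}
{'time': 0.1, 'q': [1.238, 0.384, 0.016, 1.371, -0.006, 1.388, -0.046], 'qd': [0.0, -0.003, -0.001, -0.003, -0.0, -0.002, 0.001], 'joint_torque': [0.003, -62.912, 0.847, -37.275, 0.017, 0.011, -0.0], 'position': [0.166, -0.602, 0.238], 'ee_rot': [-2.499, 1.902, 0.002], 'wrist_force': [-1.184, 0.852, -0.954], 'wrist_torque': [-0.019, -0.003, 0.028], 'opening': 0.085}
```

View pics/scene0.png

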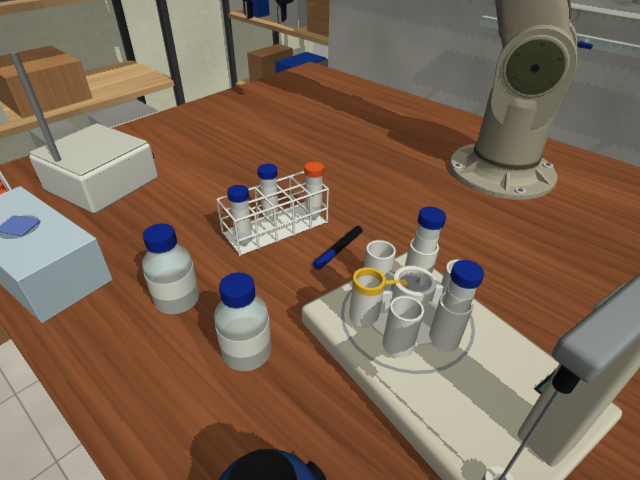

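View pics/top0.png

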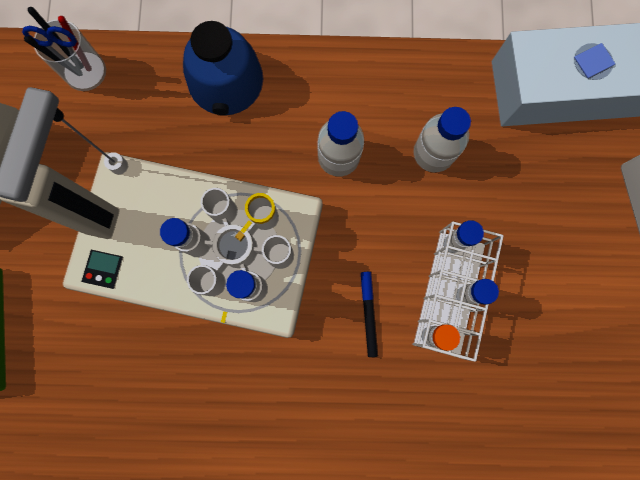

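The scene view shows the carousel on the sampler, with the yellow place at (368,283). The rack has orange at (314,170), and the marker is at (338,247). The top view shows the hub at (235,244), the yellow rim at (260,208), the deck line at (224,317), the orange cap at (446,337), and blue tubes at (175,232) and (241,285).

```bash
cat > h.py <<'E'
from cell import r
import cv2,numpy as np
def cam(n):
    c=r.camera_params(n); R=cv2.Rodrigues(np.array(c["rvec"],float))[0]; return np.array(c["camera_matrix"]),R,np.array(c["tvec"],float).ravel()
def cloud(n,d):
    K,R,t=cam(n); v,u=np.mgrid[:480,:640]
    P=np.stack([(u-K[0,2])/K[0,0]*d,(v-K[1,2])/K[1,1]*d,d],-1)
    W=(P-t)@R; W[d==0]=np.nan; return W
def pix2plane(n,u,v,z):
    K,R,t=cam(n); ray=R.T@np.array([(u-K[0,2])/K[0,0],(v-K[1,2])/K[1,1],1]); o=-R.T@t
    return o+ray*(z-o[2])/ray[2]
def proj(n,X):
    K,R,t=cam(n); p=(R@np.atleast_2d(X).T).T+t; p=p@K.T; return p[:,:2]/p[:,2:]
def circ(xy):
    A=np.c_[2*xy,np.ones(len(xy))]; s=np.linalg.lstsq(A,(xy**2).sum(1),rcond=None)[0]
    return s[:2],np.sqrt(s[2]+s[:2]@s[:2])
E
python3 - <<'E'
from h import *
p,d=r.capture("top")
hsv=cv2.cvtColor(p,cv2.COLOR_RGB2HSV); W=cloud("top",d)
def show(name,m):
    n,l,st,ce=cv2.connectedComponentsWithStats(m.astype(np.uint8))
    for i in range(1,n):
        if st[i,4]>15:
            w=W[l==i]; w=w[~np.isnan(w[:,0])]
            print(name,ce[i].round(),st[i,4],np.median(w,0).round(4) if len(w) else None, np.percentile(w[:,2],[5,95]).round(3))
H,S,V=[hsv[...,i] for i in range(3)]
show("yellow",(H>20)&(H<32)&(S>150)&(V>120))
show("orange",(H>4)&(H<14)&(S>230)&(V>180))
show("blue",(H>110)&(H<125)&(S>200)&(V>100))
for lab in ("carousel","tube","rack","sampler","marker","bottle_a","rack_tube_a","held_tube_a"):
    for q in r.silhouettes("top",lab)[:4]: 
        m=q["mask"]; w=W[m]; print(lab,round(q["confidence"],2),q["bbox"],np.nanmedian(w,0).round(3),np.nanmin(w,0).round(3),np.nanmax(w,0).round(3))
        if lab=="carousel" or lab=="rack": np.save(lab+".npy",m)
E
```

```text
yellow [257. 211.] 328 [0.6016 0.0848 0.1342] [0.122 0.136]
yellow [224. 317.] 41 [0.4606 0.1339 0.0506] [0.048 0.052]
orange [447. 337.] 484 [ 0.4392 -0.1771  0.1216] [0.12  0.124]
blue [30. 28.] 41 [0.8515 0.4048 0.1576] [0.155 0.16 ]
blue [54. 28.] 38 [0.8519 0.372  0.1576] [0.155 0.159]
blue [455. 121.] 636 [ 0.739  -0.1915  0.1352] [0.133 0.137]
blue [342. 125.] 642 [ 0.728  -0.0329  0.1353] [0.133 0.137]
blue [173. 231.] 545 [0.5629 0.1788 0.1849] [0.183 0.187]
blue [471. 232.] 444 [ 0.5824 -0.2131  0.1219] [0.12  0.124]
blue [239. 284.] 572 [0.4988 0.0927 0.1848] [0.183 0.187]
blue [366. 286.] 207 [ 0.5136 -0.0792  0.0157] [0.011 0.018]
blue [485. 291.] 479 [ 0.5017 -0.2309  0.1215] [0.12  0.123]
carousel 0.86 [185.0, 188.1, 108.5, 113.7] [0.562 0.112 0.097] [0.482 0.033 0.049] [0.634 0.178 0.139]
tube 0.87 [420.7, 322.7, 40.9, 27.0] [ 0.439 -0.173  0.121] [ 0.423 -0.194  0.026] [ 0.456 -0.16   0.125]
rack 0.59 [414.1, 224.8, 92.2, 137.5] [ 0.513 -0.212  0.035] [ 0.406 -0.301 -0.002] [ 0.622 -0.153  0.122]
sampler 0.64 [0.5, 85.5, 323.0, 255.2] [0.587 0.264 0.051] [ 0.433 -0.0
[... 308 characters left out ...]
704 -0.245 -0.002] [ 0.771 -0.157  0.138]
bottle_a 0.56 [317.4, 109.5, 46.6, 67.4] [ 0.712 -0.032  0.095] [ 0.693 -0.075 -0.004] [0.776 0.003 0.139]
rack_tube_a 0.76 [442.7, 219.6, 38.8, 34.2] [ 0.58  -0.208  0.121] [ 0.565 -0.246 -0.003] [ 0.627 -0.19   0.125]
rack_tube_a 0.69 [429.5, 321.8, 32.9, 29.6] [ 0.439 -0.173  0.121] [ 0.423 -0.194  0.045] [ 0.455 -0.16   0.125]
rack_tube_a 0.6 [455.8, 279.8, 42.4, 25.6] [ 0.501 -0.226  0.121] [ 0.485 -0.292 -0.004] [ 0.532 -0.214  0.125]
rack_tube_a 0.59 [319.1, 109.6, 44.1, 68.4] [ 0.712 -0.032  0.094] [ 0.693 -0.075 -0.004] [0.812 0.001 0.139]
held_tube_a 0.95 [154.1, 214.9, 45.2, 35.1] [0.562 0.174 0.184] [0.546 0.159 0.049] [0.608 0.238 0.188]
```

```bash
python3 - <<'E'
from h import *
from scipy.optimize import least_squares
p,d=r.capture("top"); W=cloud("top",d)
Z=W[...,2];X=W[...,0];Y=W[...,1]
# cap circle centres
for nm,(u,v),zr in (("orange",(447,337),(.115,.127)),("rb1",(471,232),(.115,.127)),("rb2",(485,291),(.115,.127)),("heldA",(173,231),(.178,.19)),("heldB",(239,284),(.178,.19))):
    m=np.zeros(Z.shape,bool); m[v-22:v+22,u-22:u+22]=1; m&=(Z>zr[0])&(Z<zr[1])
    n,l,st,ce=cv2.connectedComponentsWithStats(m.astype(np.uint8)); i=1+np.argmax(st[1:,4]); m=l==i
    c,_=cv2.findContours(m.astype(np.uint8),0,1); (uu,vv),rad=cv2.minEnclosingCircle(c[0])
    z=np.median(Z[m]); 
    # plane fit for tilt
    A=np.c_[X[m],Y[m],np.ones(m.sum())]; co=np.linalg.lstsq(A,Z[m],rcond=None)[0]
    M=cv2.moments(c[0]); print(nm,st[i,4],pix2plane("top",M['m10']/M['m00'],M['m01']/M['m00'],z).round(4),"tilt deg",np.degrees(co[:2]).round(1))
# rims: points with z .127-.14 near carousel
m=(Z>.127)&(Z<.142)&(X>.46)&(X<.66)&(Y>.0)&(Y<.23)
P=np.c_[X[m],Y[m],Z[m]]; print(len(P))
# model: centre, phase; cups ring radius 16.5..20 at 62mm
def res(q):
    a=q[2]+np.arange(6)*np.pi/3; C=np.c_[q[0]+.062*np.cos(a),q[1]+.062*np.sin(a)]
    dd=np.linalg.norm(P[:,None,:2]-C,axis=2); j=np.abs(dd-.01825).min(1); return np.maximum(j-.0015,0)
best=min((least_squares(res,[.555,.115,a],loss="soft_l1",f_scale=.002) for a in np.radians(np.arange(0,60,10))),key=lambda s:s.cost)
print(best.x.round(4),np.degrees(best.x[2]),best.cost,np.mean(best.fun<.002))
cx,cy=best.x[:2]
A=np.c_[P[:,0]-cx,P[:,1]-cy,np.ones(len(P))]; co=np.linalg.lstsq(A,P[:,2],rcond=None)[0];print("rim plane",np.degrees(co[:2]).round(2),co[2])
y=np.array([.6016,.0848])-[cx,cy]; print("yellow ang",np.degrees(np.arctan2(y[1],y[0])), "line ang",np.degrees(np.arctan2(.1339-cy,.4606-cx)),np.hypot(.4606-cx,.1339-cy))
# spindle end
m=(Z>.100)&(Z<.118)&(np.hypot(X-cx,Y-cy)<.03); print("spindle",m.sum(),np.nanmean(W[m],0))
# sampler deck edges
m=(Z>.045)&(Z<.055)&(X>.4)&(X<.75)&(Y<.48); 
m=cv2.morphologyEx(m.astype(np.uint8),cv2.MORPH_OPEN,np.ones((3,3)))>0
pts=np.c_[X[m],Y[m]].astype(np.float32); print("deck rect",cv2.minAreaRect(pts*1000))
# rack
m=(Z>.074)&(Z<.086)&(Y<-.1)&(X<.65)&(X>.35); pts=np.c_[X[m],Y[m]].astype(np.float32); print("rack",m.sum(),cv2.minAreaRect(pts*1000))
E
python3 - <<'E'
import cv2
p=cv2.imread("pics/top0.png"); cv2.imwrite("pics/crop0.png",cv2.resize(p[170:350,130:330],None,fx=3.2,fy=3.2,interpolation=2))
cv2.imwrite("pics/crop1.png",cv2.resize(p[210:370,350:510],None,fx=3.5,fy=3.5,interpolation=2))
E
```

```text
orange 548 [ 0.4393 -0.1768  0.1214] tilt deg [ 0.4 -1.4]
rb1 506 [ 0.5819 -0.213   0.1218] tilt deg [ 1.2 -1.9]
rb2 530 [ 0.5016 -0.2307  0.1215] tilt deg [ 0.4 -2.1]
heldA 618 [0.5619 0.1779 0.1849] tilt deg [2.6 0.2]
heldB 629 [0.4978 0.0925 0.1847] tilt deg [ 2.9 -1.2]
1382
[0.5584 0.1155 0.4   ] 22.917994555603997 0.0001611587060684255 0.9782923299565847
rim plane [ 1.  -0.7] 0.13241534485088097
yellow ang -35.43782438026885 line ang 169.36782259288674 0.09951460688789454
spindle 693 [0.55792292 0.11465322 0.11069357]
deck rect ((576.93359375, -65.15557861328125), (278.94781494140625, 887.5538330078125), 1.4137248992919922)
rack 1731 ((506.75537109375, -213.7815399169922), (78.71949005126953, 189.38864135742188), 75.8179702758789)
```

View pics/crop0.png

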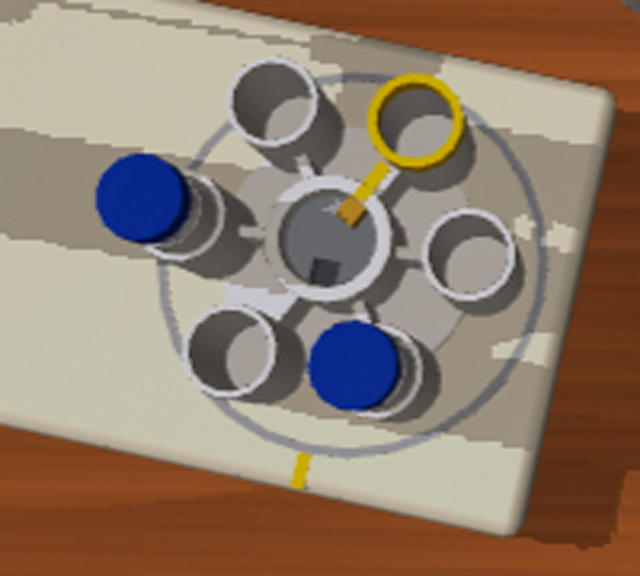

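View pics/crop1.png

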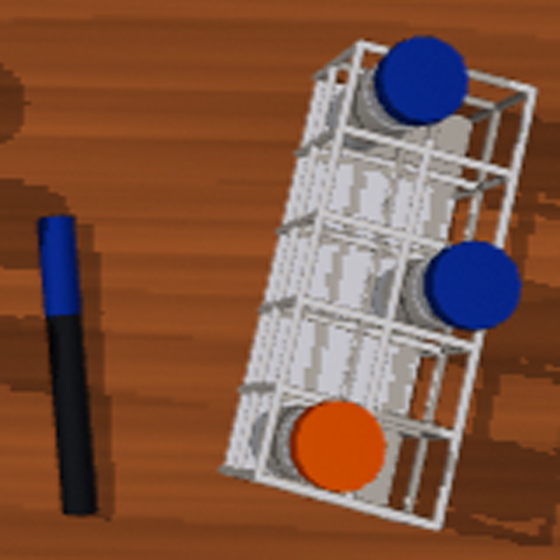

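The yellow rim is at (415,120) in the crop and the keyway at (325,270), pointing to the deck line. Place 1 needs about a 153° clockwise turn. The orange tube is in the rack's near corner cell.

Run:
```python
from h import *
p,d=r.capture("top"); W=cloud("top",d); Z=W[...,2];X=W[...,0];Y=W[...,1]
print("tipreach",r.tip_reach)
# front edge of deck: for each image column, lowest row with z in .045-.055
m=(Z>.044)&(Z<.056)&(Y>0)&(Y<.36)&(X>.4)
F=[]
for u in range(90,280):
    v=np.where(m[:,u])[0]
    if len(v): F.append(W[v.max(),u,:2])
F=np.array(F); 
for _ in range(3):
    k=np.polyfit(F[:,1],F[:,0],1); e=F[:,0]-np.polyval(k,F[:,1]); F=F[abs(e)<max(.002,1.5*e.std())]
print("front edge: yaw",-np.degrees(np.arctan(k[0])),len(F),e.std(), "dist axis to front",(np.array([.5585,.1152])@[1,-k[0]]-k[1])/np.hypot(1,k[0]))
R=[]
for v in range(210,325):
    u=np.where(m[v,:335])[0]
    if len(u): R.append(W[v,u.max(),:2])
R=np.array(R)
for _ in range(3):
    k=np.polyfit(R[:,0],R[:,1],1); e=R[:,1]-np.polyval(k,R[:,0]); R=R[abs(e)<max(.002,1.5*e.std())]
print("right edge: yaw",np.degrees(np.arctan(k[0])),len(R),"dist",(np.array([.5585,.1152])@[-k[0],1]-k[1])/np.hypot(1,k[0]))
```

```text
tipreach 0.008
front edge: yaw -11.12086733504302 189 0.0006705891474508694 dist axis to front 0.10752030230283365
right edge: yaw -10.977609359392543 104 dist 0.10373850462365901
```

Request:
apply_moves --commands '[0.01325,0.01964,0,0.1166,0.01325,0.01964,0,0.1166,0.01325,0.01964,0,0.1166,0.01325,0.01964,0,0.1166,0.01325,0.01964,0,0.1166,0.01325,0.01964,0,0.1166,0.01325,0.01964,0,0.1166,0.01325,0.01964,0,0.1166,0.01325,0.01964,0,0.1166,0.01325,0.01964,0,0.1166,0.01325,0.01964,0,0.1166,0.01325,0.01964,0,0.1166]' --jaw 1 --squeeze 30

```text
time: 1.65
position: [0.3261, -0.3657, 0.2395]
ee_rot: [3.137, 0.163, 0.0]
wrist_force: [0.0, 0.0, 0.7]
opening: -0.0
```

Request:
apply_moves --commands '[0.01325,0.01964,0,0.1166,0.01325,0.01964,0,0.1166,0.01325,0.01964,0,0.1166,0.01325,0.01964,0,0.1166,0.01325,0.01964,0,0.1166,0.01325,0.01964,0,0.1166,0.01325,0.01964,0,0.1166,0.01325,0.01964,0,0.1166,0.01325,0.01964,0,0.1166,0.01325,0.01964,0,0.1166,0.01325,0.01964,0,0.1166,0.01325,0.01964,0,0.1166]'

```text
time: 2.65
position: [0.4852, -0.13, 0.2396]
ee_rot: [2.295, 2.144, 0.0]
wrist_force: [0.7, -0.3, 1.0]
opening: -0.0003
```

Request:
apply_moves --commands '[0.01325,0.01964,0,0.1166,0.01325,0.01964,0,0.1166,0.01325,0.01964,0,0.1166,0.01325,0.01964,0,0.1166,0.01325,0.01964,0,0.1166,0.01325,0.01964,0,0.1166,0.01325,0.01964,0,0.1166,0.01325,0.01964,0,0.1166,0.01325,0.01964,0,0.1166,0.01325,0.01964,0,0.1166,0.01325,0.01964,0,0.1166,0.01325,0.01964,0,0.1166]'

```text
time: 3.65
position: [0.6443, 0.1053, 0.2392]
ee_rot: [0.376, 3.119, -0.0]
wrist_force: [-0.8, 0.1, -0.0]
opening: 0.0001
```

Run:
```python
from h import *
p,d=r.capture("top"); cv2.imwrite("pics/t1.png",p[:,:,::-1])
s=r.observe(); print({k:np.round(v,4).tolist() for k,v in s.items() if k in("time","q","position","ee_rot","opening","wrist_force")})
R=cv2.Rodrigues(np.array(s["ee_rot"]))[0]; print("jaw",np.degrees(np.arctan2(R[1,0],R[0,0])),R[:,2])
```

```text
{'time': 3.7, 'q': [0.3346, 0.5966, -0.8953, 1.2488, 0.4526, 1.4984, 2.4134], 'position': [0.6448, 0.11, 0.2385], 'ee_rot': [-0.3552, -3.1208, -0.0039], 'wrist_force': [-4.3645, 1.5167, -1.8651], 'opening': -0.0002}
jaw 167.01226308762946 [-3.91631152e-04  2.56956206e-03 -9.99996622e-01]
```

View pics/t1.png

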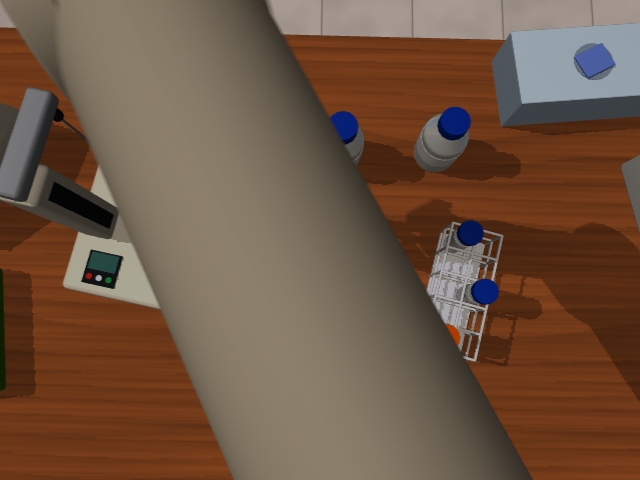

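Request:
apply_moves --commands '[0,0,0,0,0,0,-0.02,0,0,0,-0.02,0,0,0,-0.02,0,0,0,-0.02,0,0,0,0,0,0,0,0,0]'

```text
time: 4.28
position: [0.6431, 0.1033, 0.1588]
ee_rot: [-0.387, -3.116, 0.002]
wrist_force: [-0.7, 0.0, -0.3]
opening: 0.0006
```

Run:
```python
from h import *
p,d=r.capture("scene"); cv2.imwrite("pics/s2.png",cv2.resize(p[170:410,250:570,::-1],None,fx=2.4,fy=2.4,interpolation=2))
s=r.observe(); print({k:np.round(v,4).tolist() for k,v in s.items() if k in("time","q","position","wrist_force")})
C=np.array([.5585,.1152]);v=np.array(s["position"])[:2]-C; print(np.hypot(*v),np.degrees(np.arctan2(v[1],v[0])))
W=cloud("scene",d); np.save("s2W.npy",W)
```

```text
{'time': 4.3333, 'q': [0.3499, 0.6381, -0.8692, 1.3705, 0.4854, 1.3519, 2.3707], 'position': [0.6438, 0.1039, 0.1602], 'wrist_force': [0.235, 0.2694, 1.5819]}
0.08604910963507974 -7.553804190790316
```

View pics/s2.png

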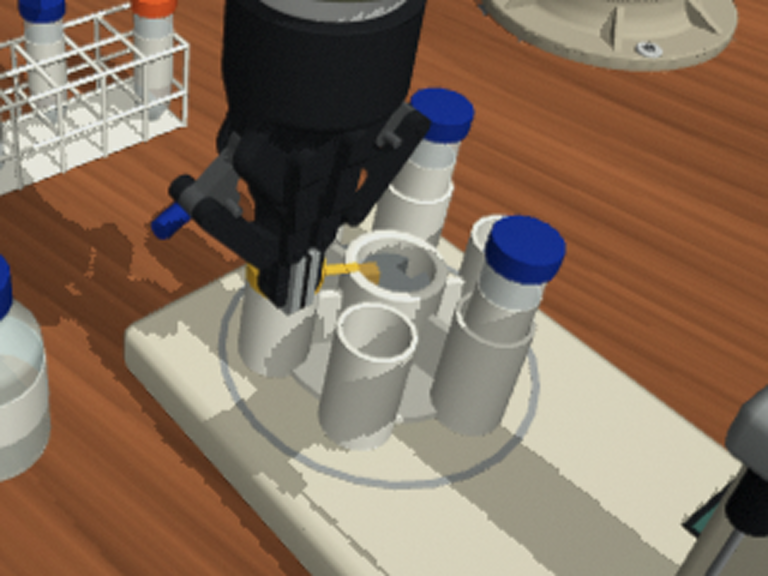

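Request:
apply_moves --commands '[0,0,-0.015,0,0,0,-0.015,0,0,0,-0.014,0,0,0,-0.013,0,0,0,0,0]'

```text
time: 4.75
position: [0.6426, 0.1039, 0.0999]
ee_rot: [-0.384, -3.115, 0.002]
wrist_force: [-0.2, -0.7, -0.2]
opening: 0.0
```

```bash
cat > arc.py <<'E'
import numpy as np,sys,json
C=np.array([.5585,.1152])
def arc(p,steps,dang,rho,dtw):
    # from pose p; list of rows
    p=np.array(p[:2]);v=p-C;a=np.arctan2(v[1],v[0]);r0=np.hypot(*v);out=[]
    for i in range(steps):
        a+=np.radians(dang); rr=r0+(rho-r0)*min(1,(i+1)/4)
        q=C+rr*np.array([np.cos(a),np.sin(a)]); d=(q-p).round(4); p=p+d; out+= [float(d[0]),float(d[1]),0,dtw]
    return out,p,np.degrees(a)
E
python3 - <<'E'
from h import *
from arc import *
p,d=r.capture("scene"); cv2.imwrite("pics/s3.png",cv2.resize(p[170:410,250:570,::-1],None,fx=2.4,fy=2.4,interpolation=2))
s=r.observe(); print(s["position"],s["wrist_force"])
q=[.6439,.1047]
for k in range(3):
    o,q,a=arc(q,12,-4,.080,-.064); print(o,q,a)
E
```

```text
[0.64304773 0.10424921 0.10126083] [ 0.07234166 -0.4147174   0.18612736]
[-0.0024, -0.0056, 0, -0.064, -0.0028, -0.0054, 0, -0.064, -0.0031, -0.005, 0, -0.064, -0.0035, -0.0048, 0, -0.064, -0.0023, -0.005, 0, -0.064, -0.0027, -0.0049, 0, -0.064, -0.0031, -0.0047, 0, -0.064, -0.0033, -0.0045, 0, -0.064, -0.0037, -0.0042, 0, -0.064, -0.0039, -0.0039, 0, -0.064, -0.0043, -0.0037, 0, -0.064, -0.0044, -0.0033, 0, -0.064] [0.6044 0.0497] -55.00938425662124
[-0.0047, -0.003, 0, -0.064, -0.0049, -0.0028, 0, -0.064, -0.005, -0.0023, 0, -0.064, -0.0052, -0.002, 0, -0.064, -0.0054, -0.0017, 0, -0.064, -0.0054, -0.0012, 0, -0.064, -0.0055, -0.0009, 0, -0.064, -0.0056, -0.0005, 0, -0.064, -0.0056, -0.0001, 0, -0.064, -0.0055, 0.0003, 0, -0.064, -0.0056, 0.0007, 0, -0.064, -0.0055, 0.001, 0, -0.064] [0.5405 0.0372] -102.97863647740986
[-0.0054, 0.0015, 0, -0.064, -0.0053, 0.0018, 0, -0.064, -0.0051, 0.0022, 0, -0.064, -0.005, 0.0025, 0, -0.064, -0.0048, 0.0029, 0, -0.064, -0.0045, 0.0032, 0, -0.064, -0.0044, 0.0035, 0, -0.064, -0.0041, 0.0038, 0, -0.064, -0.0038, 0.0041, 0, -0.064, -0.0035, 0.0043, 0, -0.064, -0.0032, 0.0046, 0, -0.064, -0.0029, 0.0048, 0, -0.064] [0.4885 0.0764] -150.99461679191643
```

View pics/s3.png

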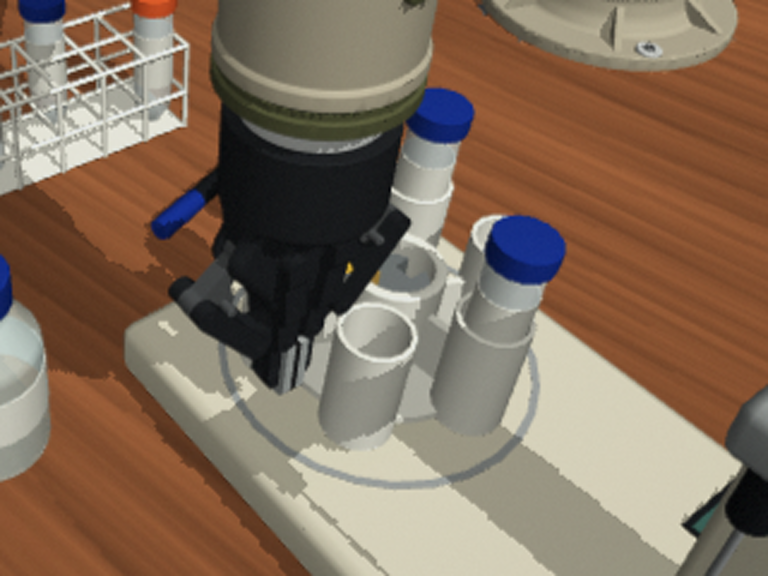

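The finger stands in the gap between place 1 and its neighbour, at about (290,370). I'll start the sweep.

Request:
apply_moves --commands '[-0.0024,-0.0056,0,-0.064,-0.0028,-0.0054,0,-0.064,-0.0031,-0.005,0,-0.064,-0.0035,-0.0048,0,-0.064,-0.0023,-0.005,0,-0.064,-0.0027,-0.0049,0,-0.064,-0.0031,-0.0047,0,-0.064,-0.0033,-0.0045,0,-0.064,-0.0037,-0.0042,0,-0.064,-0.0039,-0.0039,0,-0.064,-0.0043,-0.0037,0,-0.064,-0.0044,-0.0033,0,-0.064]'

```text
time: 5.8
position: [0.6056, 0.0493, 0.1042]
ee_rot: [1.528, 2.741, 0.003]
wrist_force: [2.6, -0.3, 1.1]
opening: -0.0
```

Run:
```python
from h import *
p,d=r.capture("scene"); cv2.imwrite("pics/s4.png",cv2.resize(p[170:410,250:570,::-1],None,fx=2.4,fy=2.4,interpolation=2))
s=r.observe(); print(s["position"],s["wrist_force"],s["q"])
```

```text
[0.60479318 0.04868318 0.1041306 ] [ 1.30379189 -0.96028263  1.5647668 ] [ 0.38782752  0.54257469 -0.7140465   1.57570872  0.37875546  1.16301074
  1.71359598]
```

View pics/s4.png

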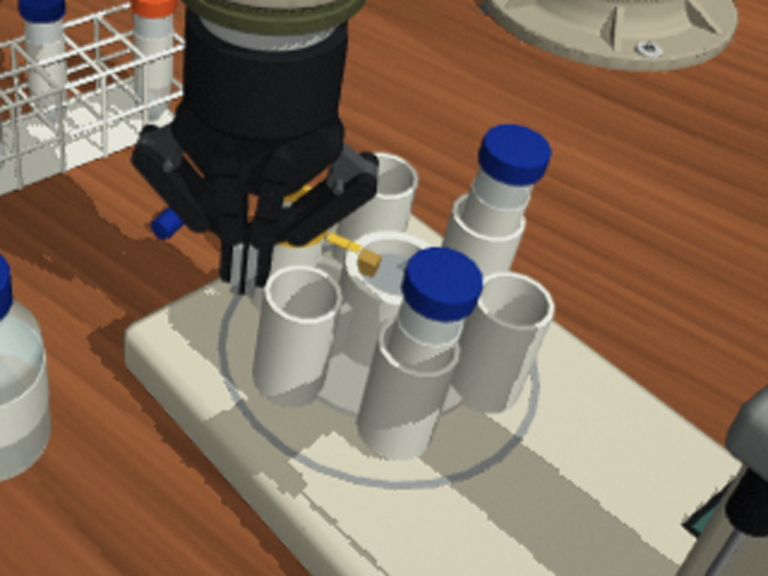

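The carousel turns with the finger: place 1 is now behind the finger at about (300,200).

Request:
apply_moves --commands '[-0.0047,-0.003,0,-0.064,-0.0049,-0.0028,0,-0.064,-0.005,-0.0023,0,-0.064,-0.0052,-0.002,0,-0.064,-0.0054,-0.0017,0,-0.064,-0.0054,-0.0012,0,-0.064,-0.0055,-0.0009,0,-0.064,-0.0056,-0.0005,0,-0.064,-0.0056,-0.0001,0,-0.064,-0.0055,0.0003,0,-0.064,-0.0056,0.0007,0,-0.064,-0.0055,0.001,0,-0.064]'

```text
time: 6.85
position: [0.5411, 0.0365, 0.1037]
ee_rot: [2.443, 1.972, 0.002]
wrist_force: [0.8, -3.0, 2.3]
opening: -0.0002
```

Request:
apply_moves --commands '[-0.0054,0.0015,0,-0.064,-0.0053,0.0018,0,-0.064,-0.0051,0.0022,0,-0.064,-0.005,0.0025,0,-0.064,-0.0048,0.0029,0,-0.064,-0.0045,0.0032,0,-0.064,-0.0044,0.0035,0,-0.064,-0.0041,0.0038,0,-0.064]'

```text
time: 7.52
position: [0.5022, 0.0589, 0.1035]
ee_rot: [2.863, 1.291, 0.002]
wrist_force: [0.0, -1.9, 1.8]
opening: -0.0
```

Run:
```python
from h import *
p,d=r.capture("scene"); cv2.imwrite("pics/s5.png",cv2.resize(p[170:410,250:570,::-1],None,fx=2.4,fy=2.4,interpolation=2))
p,d=r.capture("top"); cv2.imwrite("pics/t5.png",p[:,:,::-1])
s=r.observe(); print(s["position"],s["wrist_force"],s["q"])
C=np.array([.5585,.1152]);v=np.array(s["position"])[:2]-C; print(np.hypot(*v),np.degrees(np.arctan2(v[1],v[0])))
```

```text
[0.50173968 0.05962043 0.10339828] [-1.01259156 -0.6732405   3.1137673 ] [ 0.28467544  0.28978645 -0.54040335  1.85308641  0.1714245   1.04347238
  0.52658245]
0.07944068803871347 -135.60218399789468
```

View pics/s5.png

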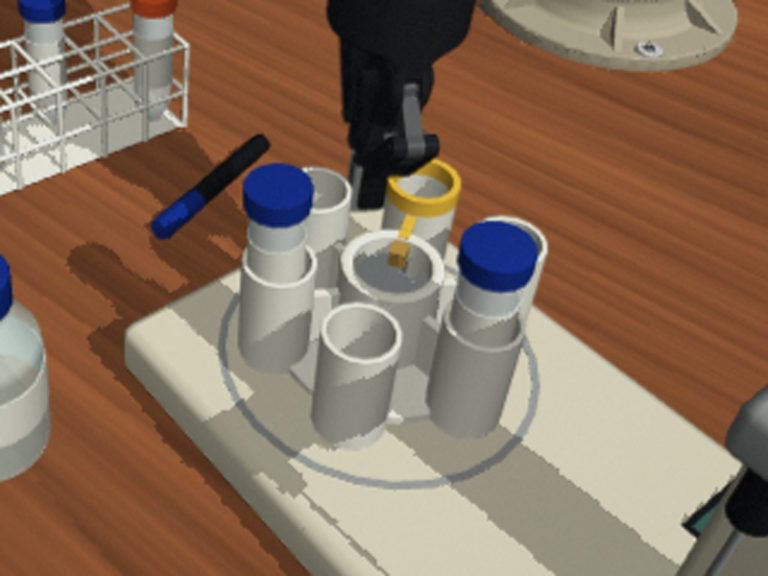

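View pics/t5.png

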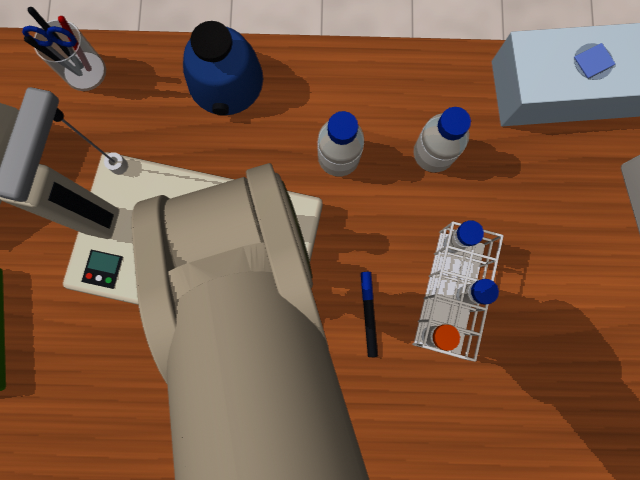

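Place 1, at (423,185), is close to the front with the finger behind it. I'll measure its angle from the scene depth.

```bash
cat > ym.py <<'E'
from h import *
def rimfit(n="scene",tag=None):
    p,d=r.capture(n); W=cloud(n,d); Z=W[...,2];X=W[...,0];Y=W[...,1]
    s=r.observe(); C=np.array([.5585,.1152])
    hsv=cv2.cvtColor(p,cv2.COLOR_RGB2HSV); H,S,V=[hsv[...,i] for i in range(3)]
    m=(H>20)&(H<32)&(S>150)&(V>90)&(np.abs(np.hypot(X-C[0],Y-C[1])-.062)<.025)&(Z>.1)
    P=W[m]; zt=np.percentile(P[:,2],90)
    Q=P[P[:,2]>zt-.006]; c,rad=circ(Q[:,:2]); v=c-C
    print("yellow n",len(Q),"c",c.round(4),"rad",round(rad,4),"z",zt.round(4),"rho",np.hypot(*v).round(4),"ang",np.degrees(np.arctan2(v[1],v[0])).round(1))
    from scipy.optimize import least_squares
    hi=zt-.01
    m=(Z>hi)&(Z<zt+.008)&(np.hypot(X-C[0],Y-C[1])<.085)&(np.hypot(X-s["position"][0],Y-s["position"][1])>.03)&(V>60)
    P=np.c_[X[m],Y[m],Z[m]]
    def res(q):
        a=q[2]+np.arange(6)*np.pi/3; K=np.c_[q[0]+.062*np.cos(a),q[1]+.062*np.sin(a)]
        dd=np.linalg.norm(P[:,None,:2]-K,axis=2); return np.maximum(np.abs(dd-.01825).min(1)-.0015,0)
    b=min((least_squares(res,[*C,a],loss="soft_l1",f_scale=.002) for a in np.radians(np.arange(0,60,10))),key=lambda t:t.cost)
    print("rims",len(P),b.x.round(4),np.degrees(b.x[2])%60,np.mean(b.fun<.002),"time",s["time"],s["position"].round(4),s["wrist_force"].round(1))
    if tag: cv2.imwrite(f"pics/{tag}.png",cv2.resize(p[170:410,250:570,::-1] if n=="scene" else p[130:370,100:420,::-1],None,fx=2.4,fy=2.4,interpolation=2))
E
python3 -c "
from ym import *
rimfit()
from arc import *
q=[.5017,.0596]
for k in range(2):
    o,q,a=arc(q,8,-2,.080,-.03); print(o,q,a)"
```

```text
yellow n 239 c [0.5024 0.0952] rad 0.0183 z 0.1349 rho 0.0595 ang -160.4
rims 1865 [0.5602 0.1125 0.2914] 16.69370600961509 0.9506702412868633 time 7.6667 [0.502  0.0592 0.1032] [-1.3 -0.5  2.3]
[-0.002, 0.0019, 0, -0.03, -0.0019, 0.002, 0, -0.03, -0.0019, 0.0021, 0, -0.03, -0.0018, 0.0021, 0, -0.03, -0.0016, 0.0023, 0, -0.03, -0.0016, 0.0023, 0, -0.03, -0.0014, 0.0024, 0, -0.03, -0.0014, 0.0025, 0, -0.03] [0.4881 0.0772] -151.61167547471382
[-0.0013, 0.0025, 0, -0.03, -0.0012, 0.0025, 0, -0.03, -0.0011, 0.0026, 0, -0.03, -0.001, 0.0026, 0, -0.03, -0.0009, 0.0026, 0, -0.03, -0.0009, 0.0027, 0, -0.03, -0.0007, 0.0027, 0, -0.03, -0.0006, 0.0027, 0, -0.03] [0.4804 0.0981] -167.64103655387
```

Request:
apply_moves --commands '[-0.002,0.0019,0,-0.03,-0.0019,0.002,0,-0.03,-0.0019,0.0021,0,-0.03,-0.0018,0.0021,0,-0.03,-0.0016,0.0023,0,-0.03,-0.0016,0.0023,0,-0.03,-0.0014,0.0024,0,-0.03,-0.0014,0.0025,0,-0.03]'

```text
time: 8.33
position: [0.4889, 0.0761, 0.1029]
ee_rot: [2.996, 0.944, 0.002]
wrist_force: [-0.3, -1.0, 2.0]
opening: -0.0001
```

```bash
python3 -c "
from ym import *
rimfit(tag='s6')
from arc import *
q=[.4881,.0772]
for k in range(3):
    o,q,a=arc(q,8,-1,.080,-.016); print(o,q,a)"
```

```text
yellow n 287 c [0.4984 0.1107] rad 0.0184 z 0.1341 rho 0.0603 ang -175.7
rims 2248 [0.5592 0.1122 0.0392] 2.2476770865006355 0.9212633451957295 time 8.3833 [0.4886 0.0768 0.1029] [-0.2 -0.7  1. ]
[-0.0007, 0.0012, 0, -0.016, -0.0006, 0.0013, 0, -0.016, -0.0006, 0.0012, 0, -0.016, -0.0006, 0.0013, 0, -0.016, -0.0005, 0.0013, 0, -0.016, -0.0006, 0.0013, 0, -0.016, -0.0005, 0.0013, 0, -0.016, -0.0005, 0.0013, 0, -0.016] [0.4835 0.0874] -159.6410365538699
[-0.0005, 0.0013, 0, -0.016, -0.0004, 0.0013, 0, -0.016, -0.0005, 0.0014, 0, -0.016, -0.0004, 0.0013, 0, -0.016, -0.0004, 0.0013, 0, -0.016, -0.0003, 0.0014, 0, -0.016, -0.0003, 0.0013, 0, -0.016, -0.0004, 0.0014, 0, -0.016] [0.4803 0.0981] -167.66193591591662
[-0.0003, 0.0014, 0, -0.016, -0.0002, 0.0013, 0, -0.016, -0.0003, 0.0014, 0, -0.016, -0.0002, 0.0014, 0, -0.016, -0.0001, 0.0014, 0, -0.016, -0.0002, 0.0014, 0, -0.016, -0.0002, 0.0014, 0, -0.016, -0.0001, 0.0014, 0, -0.016] [0.4787 0.1092] -175.66528294244347
```

Request:
apply_moves --commands '[-0.0007,0.0012,0,-0.016,-0.0006,0.0013,0,-0.016,-0.0006,0.0012,0,-0.016,-0.0006,0.0013,0,-0.016,-0.0005,0.0013,0,-0.016,-0.0006,0.0013,0,-0.016,-0.0005,0.0013,0,-0.016,-0.0005,0.0013,0,-0.016]'

```text
time: 9.05
position: [0.4834, 0.0865, 0.1023]
ee_rot: [-3.052, -0.746, 0.0]
wrist_force: [1.0, -1.3, 1.1]
opening: -0.0
```

```bash
python3 -c "
from ym import *
rimfit(tag='s7')"
```

```text
yellow n 305 c [0.4979 0.1195] rad 0.0183 z 0.1332 rho 0.0608 ang 176.0
rims 2455 [0.5584 0.113  0.9486] 54.34873207908818 0.9494908350305499 time 9.1 [0.4833 0.0869 0.1023] [ 1.5 -0.   0.6]
```

Request:
apply_moves --commands '[-0.0005,0.0013,0,-0.016,-0.0004,0.0013,0,-0.016,-0.0005,0.0014,0,-0.016]'

```text
time: 9.35
position: [0.4816, 0.0906, 0.102]
ee_rot: [-3.069, -0.672, 0.001]
wrist_force: [-0.7, -0.2, 0.7]
opening: 0.0003
```

```bash
python3 -c "
from ym import *
rimfit(tag='s8')"
```

```text
yellow n 332 c [0.4983 0.1235] rad 0.0184 z 0.1246 rho 0.0608 ang 172.1
rims 2306 [0.5587 0.1152 0.9126] 52.28826658293886 0.9505637467476149 time 9.4 [0.4815 0.091  0.102 ] [-0.2 -0.2 -0.1]
```

The rim height fell from 133 to 124.6 mm, so the tab has dropped into the keyway. I'll back the finger off, rise and check.

Request:
apply_moves --commands '[-0.001,-0.003,0,0,-0.005,-0.003,0,0,-0.004,-0.001,0.005,0,0,0,0.02,0,0,0,0.03,0,0,0,0.035,0,0,0,0.035,0,0,-0.03,0.02,0,0,-0.04,0.01,0,0,-0.04,0,0,-0.005,-0.04,0,0,-0.005,-0.04,0,0]'

```text
time: 10.4
position: [0.4612, -0.1084, 0.2581]
ee_rot: [3.068, 0.675, 0.002]
wrist_force: [0.5, 0.5, -0.4]
opening: -0.0001
```

```bash
python3 -c "
from ym import *
rimfit(tag='s9')
rimfit('top',tag='t9')
s=r.observe();print(s['q'].round(2))"
```

```text
yellow n 324 c [0.4984 0.1236] rad 0.0184 z 0.1246 rho 0.0606 ang 172.0
rims 2556 [0.5586 0.1148 0.9121] 52.25957991011858 0.9072769953051644 time 10.45 [ 0.4593 -0.118   0.2575] [-1.7 -8.4 -0.1]
yellow n 287 c [0.4973 0.1235] rad 0.0185 z 0.126 rho 0.0617 ang 172.3
rims 1486 [0.5591 0.1154 0.9182] 52.60844722830113 0.9582772543741588 time 10.5 [ 0.4599 -0.1143  0.2574] [ 0.   1.2 -0.9]
[ 0.48  0.06 -0.32  1.72  0.02  1.36  0.58]
```

View pics/s9.png

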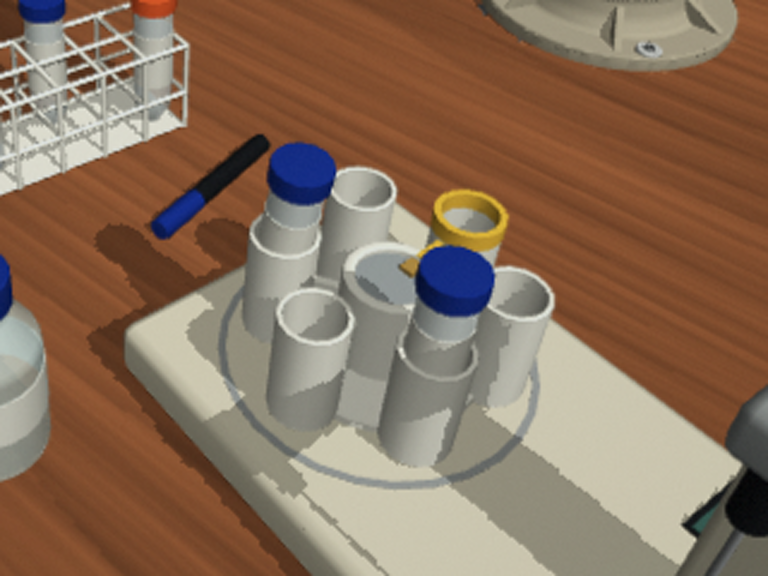

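View pics/t9.png

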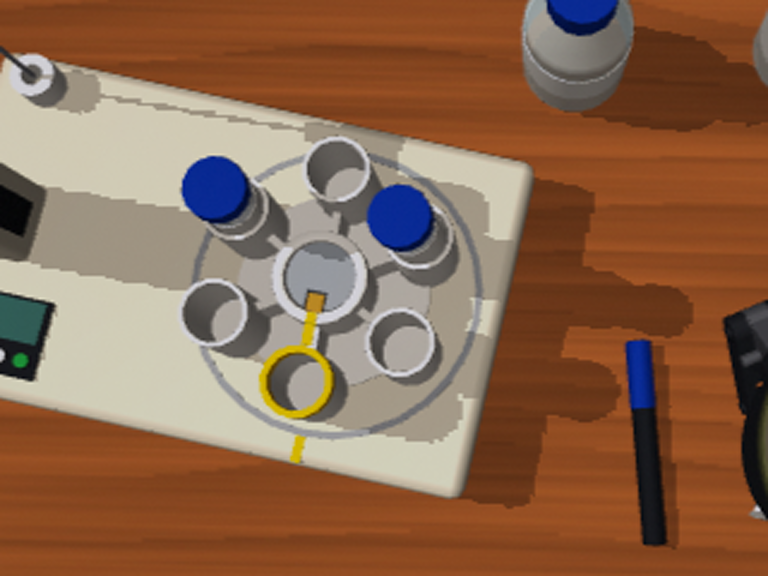

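The carousel sits keyed. The yellow rim at (297,382) and the tab at (315,302) line up with the deck line, and the blue tubes are still in their places. I'll locate the orange tube with both cameras.

```bash
cat > om.py <<'E'
from h import *
def orange(n,zr=None):
    p,d=r.capture(n); W=cloud(n,d); hsv=cv2.cvtColor(p,cv2.COLOR_RGB2HSV); H,S,V=[hsv[...,i] for i in range(3)]
    m=((H<14)&(S>220)&(V>80)&(W[...,2]>.03)&(W[...,0]<.7)).astype(np.uint8)
    k,l,st,ce=cv2.connectedComponentsWithStats(m); i=1+np.argmax(st[1:,4]); m=l==i; P=W[m]
    zt=np.nanpercentile(P[:,2],95); T=m&(W[...,2]>zt-.004)
    c,_=cv2.findContours(T.astype(np.uint8),0,1); c=max(c,key=cv2.contourArea); M=cv2.moments(c)
    zz=np.median(W[T][:,2]); hull=np.array([pix2plane(n,*q,zz) for q in cv2.convexHull(c)[:,0]])
    print(n,st[i,4],"zt",zt.round(4),"centroid",pix2plane(n,M['m10']/M['m00'],M['m01']/M['m00'],zz).round(4),"bbox ctr",((hull.max(0)+hull.min(0))/2).round(4),"size",np.ptp(hull,axis=0).round(4))
    return p
E
python3 -c "
from om import *
orange('scene');orange('top')
p,d=r.capture('top');W=cloud('top',d);X,Y,Z=[W[...,i] for i in range(3)]
m=(Z>.120)&(Z<.131)&(np.hypot(X-.559,Y-.115)<.085);A=np.c_[X[m]-.559,Y[m]-.115,np.ones(m.sum())];k=np.linalg.lstsq(A,Z[m],rcond=None)[0];print('rim plane',np.degrees(k[:2]),k[2])
"
```

```text
Traceback (most recent call last):
  File "om.py", line 5, in orange
    k,l,st,ce=cv2.connectedComponentsWithStats(m); i=1+np.argmax(st[1:,4]); m=l==i; P=W[m]
                                                       ~~~~~~~~~^^^^^^^^^^
ValueError: attempt to get argmax of an empty sequence
```

```bash
sed -i 's/(S>220)/(S>190)/;s/(H<14)/(H>1)\&(H<18)/' om.py; python3 -c "
from h import *
p,d=r.capture('scene'); print(cv2.cvtColor(p[168:174:3,312:318:3],cv2.COLOR_RGB2HSV), cloud('scene',d)[170,314]); cv2.imwrite('pics/s10.png',p[:,:,::-1])
from om import *
try: orange('scene')
except Exception as e: print(e)
try: orange('top')
except Exception as e: print(e)
p,d=r.capture('top');W=cloud('top',d);X,Y,Z=[W[...,i] for i in range(3)]
m=(Z>.120)&(Z<.131)&(np.hypot(X-.559,Y-.115)<.085);A=np.c_[X[m]-.559,Y[m]-.115,np.ones(m.sum())];k=np.linalg.lstsq(A,Z[m],rcond=None)[0];print('rim plane',np.degrees(k[:2]),k[2])
"
```

```text
[[[  8 208 213]
  [  8 207 214]]

 [[  8 210 194]
  [  8 208 201]]] [ 0.45040259 -0.16653694  0.12267552]
scene 253 zt 0.1224 centroid [ 0.4416 -0.1761  0.1212] bbox ctr [ 0.4408 -0.1757  0.1212] size [0.0352 0.0369 0.    ]
top 32 zt 0.0561 centroid [0.5174 0.3373 0.054 ] bbox ctr [0.5174 0.3373 0.054 ] size [0.0075 0.0078 0.    ]
rim plane [-0.06945718  0.00773266] 0.12401629484468416
```

View pics/s10.png

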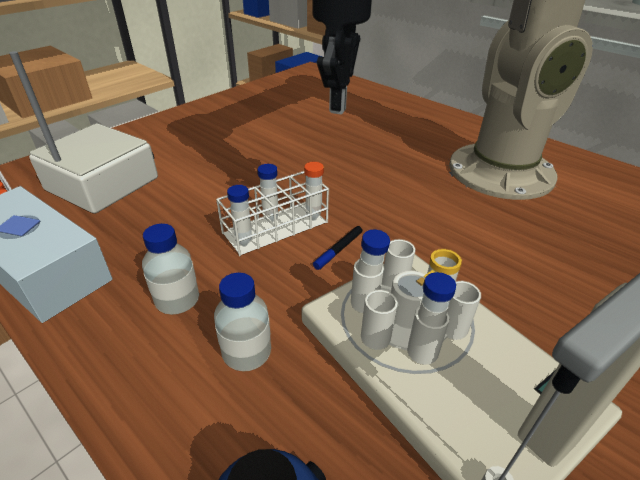

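The carousel rims are level at 124.0 mm, so it is fully down. The orange cap is at about (0.440, -0.1765).

Request:
apply_moves --commands '[-0.007,-0.02,0,0,-0.007,-0.02,0,0,-0.006,-0.022,0,0,0,0,-0.02,0,0,0,-0.03,0,0,0,-0.02,0,0,0,-0.01,0,0,0,0,0,0,0,0,0]' --jaw -0.4 --squeeze 30

```text
time: 11.5
position: [0.4424, -0.1678, 0.1778]
ee_rot: [-3.067, -0.677, 0.0]
wrist_force: [-0.3, 1.1, 0.9]
opening: 0.0601
```

Run:
```python
from h import *
p,d=r.capture("scene"); cv2.imwrite("pics/s11.png",cv2.resize(p[50:270,190:430,::-1],None,fx=2.6,fy=2.6,interpolation=2))
s=r.observe(); print(s["time"],s["position"],s["wrist_force"],s["opening"],s["q"].round(2))
```

```text
11.55 [ 0.44292309 -0.16816096  0.1785259 ] [ 0.44457605 -0.67248267  0.08536195] 0.05980883554514319 [ 0.55  0.11 -0.27  1.85  0.03  1.18  0.7 ]
```

View pics/s11.png

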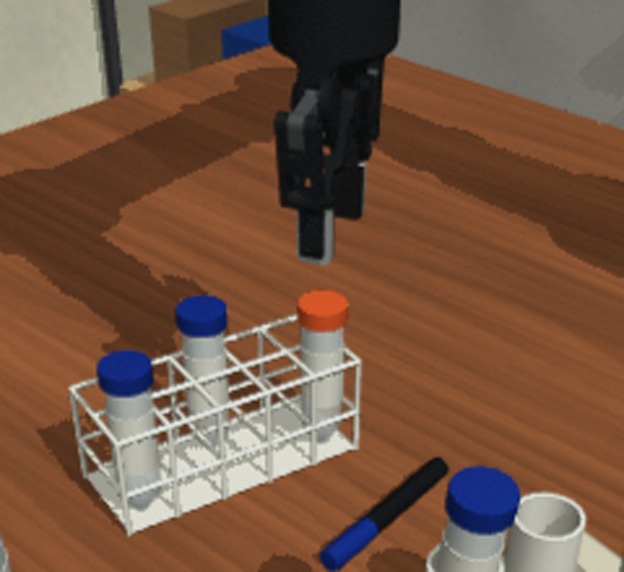

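The open gripper is above the orange cap at (322,310). A small correction is needed, then I'll go down.

Request:
apply_moves --commands '[-0.0028,-0.0083,0,0,0,0,-0.015,0,0,0,-0.02,0,0,0,-0.015,0,0,0,-0.01,0,0,0,-0.01,0,0,0,-0.01,0,0,0,0,0]'

```text
time: 12.22
position: [0.4385, -0.1769, 0.0959]
ee_rot: [-3.067, -0.674, 0.003]
wrist_force: [-0.6, -0.2, -0.6]
opening: 0.0599
```

Run:
```python
from h import *
p,d=r.capture("scene"); cv2.imwrite("pics/s12.png",cv2.resize(p[50:270,190:430,::-1],None,fx=2.6,fy=2.6,interpolation=2))
s=r.observe(); print(s["time"],s["position"],s["wrist_force"],s["opening"],s["q"].round(2))
```

```text
12.2667 [ 0.43888818 -0.17691519  0.0967938 ] [-0.8061863   0.5491236   0.82445238] 0.059654155674398614 [ 0.55  0.2  -0.26  1.95  0.06  1.    0.7 ]
```

View pics/s12.png

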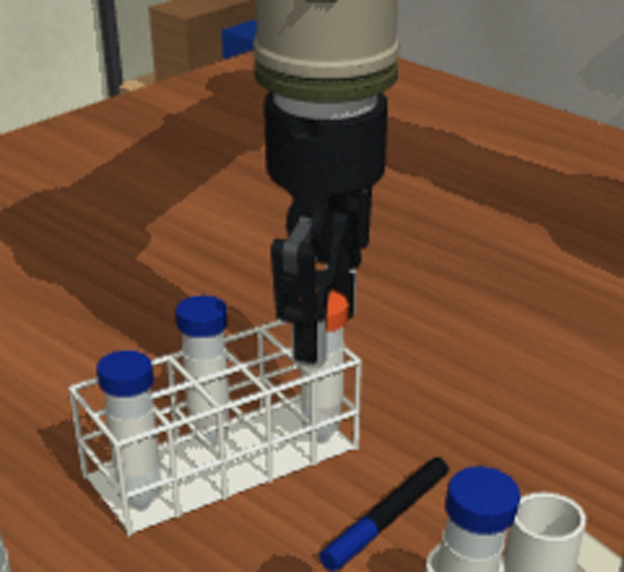

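The jaws straddle the cap at (335,310) and stand clear above the wires, so I'll close.

Request:
apply_moves --commands '[0,0,0,0,0,0,0,0,0,0,0,0,0,0,0,0,0,0,0,0,0,0,0,0]' --jaw 1 --squeeze 30

```text
time: 12.77
position: [0.4398, -0.1772, 0.0981]
ee_rot: [3.067, 0.674, 0.002]
wrist_force: [-0.0, -0.1, 6.3]
opening: 0.0339
```

Request:
apply_moves --commands '[0,0,0.01,0,0,0,0.02,0,0,0,0.025,0,0,0,0.03,0,0,0,0.03,0,0,0,0.03,0,0,0,0.025,0,0,0,0.01,0,0,0,0,0]'

```text
time: 13.52
position: [0.4403, -0.1772, 0.2801]
ee_rot: [3.066, 0.674, 0.006]
wrist_force: [-0.6, -0.0, -0.3]
opening: 0.0339
```

Run:
```python
from h import *
p,d=r.capture("scene"); cv2.imwrite("pics/s13.png",cv2.resize(p[0:250,190:430,::-1],None,fx=2.3,fy=2.3,interpolation=2))
s=r.observe(); print(s["time"],s["position"],s["wrist_force"],s["opening"],s["q"].round(2))
```

```text
13.5667 [ 0.43951144 -0.17694265  0.27788969] [ 0.0726055   0.03715259 -0.98463687] 0.034038017930017345 [ 0.56  0.05 -0.26  1.69  0.01  1.4   0.74]
```

View pics/s13.png

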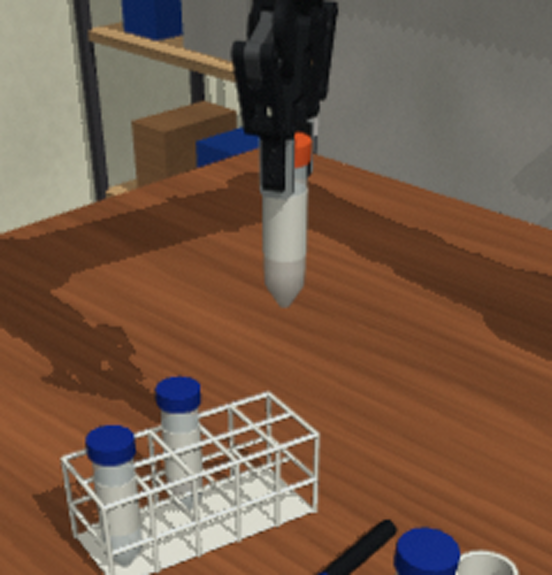

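The tube is held upright with its tip at (286,303). The blue tubes still stand in the rack. I'll carry it over place 1.

Request:
apply_moves --commands '[0.003,0.015,0,0,0.006,0.03,0,0,0.006,0.03,0,0,0.006,0.03,0,0,0.006,0.03,0,0,0.006,0.03,0,0,0.006,0.03,0,0,0.006,0.03,0,0,0.006,0.03,0,0,0.004,0.025,0,0,0.003,0.0205,0,0,0,0,0,0]'

```text
time: 14.57
position: [0.4957, 0.1287, 0.2749]
ee_rot: [-3.063, -0.685, 0.005]
wrist_force: [-0.7, -0.8, -0.9]
opening: 0.0341
```

Request:
apply_moves --commands '[0,0,-0.01,0,0,0,-0.01,0,0,0,0,0,0,0,0,0]'

```text
time: 14.9
position: [0.4965, 0.1219, 0.2556]
ee_rot: [3.069, 0.671, -0.005]
wrist_force: [-0.7, -0.4, -0.4]
opening: 0.0338
```

Run:
```python
from h import *
p,d=r.capture("scene"); cv2.imwrite("pics/s14.png",cv2.resize(p[140:340,340:560,::-1],None,fx=2.8,fy=2.8,interpolation=2))
cv2.imwrite("pics/s14f.png",p[:,:,::-1])
p,d=r.capture("top"); cv2.imwrite("pics/t14.png",cv2.resize(p[200:360,120:340,::-1],None,fx=2.8,fy=2.8,interpolation=2))
s=r.observe(); print(s["time"],s["position"],s["ee_rot"],s["wrist_force"],s["opening"],s["q"].round(2))
x,y,z=s["position"]
for zz in (z-.094,z-.077,z+.009): print(zz,proj("scene",[x,y,zz]),proj("top",[x,y,zz]))
```

```text
15.0 [0.49720673 0.12262139 0.2570822 ] [ 3.06871434e+00  6.71858224e-01 -7.98405907e-04] [ 0.23552181 -0.16620539 -0.81287013] 0.033964783185737216 [ 0.18  0.17 -0.55  1.63  0.09  1.37  0.05]
0.16308220464590203 [[451.21590702 235.89971917]] [[218.2908691  286.33335519]]
0.18008220464590202 [[453.96332375 225.47232716]] [[215.668102  285.2442206]]
0.26608220464590204 [[469.68258617 165.81231651]] [[199.90074527 278.69664205]]
```

View pics/s14.png

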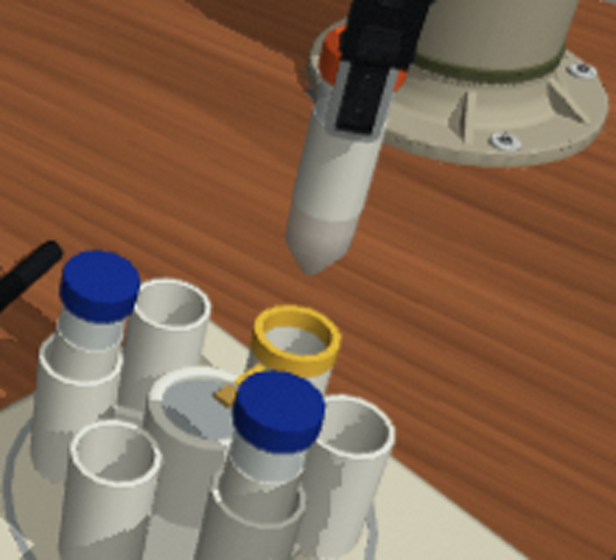

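View pics/t14.png

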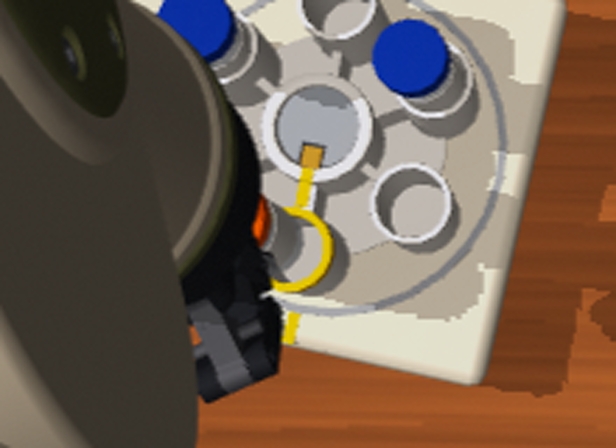

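The tube hangs over place 1: its tip is at (315,272) and the yellow rim at (297,340) in the scene crop. I'll fit the tube axis from depth.

```bash
cat > tf.py <<'E'
from h import *
from scipy.optimize import least_squares
def tubefit():
    s=r.observe(); x,y,z=s["position"]; p,d=r.capture("scene"); W=cloud("scene",d)
    o=[]
    for lo,hi in ((.0,.02),(.02,.04),(.04,.058),(0,.058)):
        m=(np.hypot(W[...,0]-x,W[...,1]-y)<.022)&(W[...,2]>z-.075+lo)&(W[...,2]<z-.075+hi)&(p.min(-1)>60)
        P=W[m]; f=least_squares(lambda c:np.hypot(P[:,0]-c[0],P[:,1]-c[1])-.015,[x,y],loss="soft_l1",f_scale=.001)
        print(m.sum(),"centre",f.x.round(4),"minus tcp",(f.x-[x,y]).round(4),"rms",np.sqrt(np.mean(f.fun**2)).round(4))
if __name__=="__main__":
    tubefit(); tubefit(); s=r.observe(); print(s["position"],s["time"])
    from ym import rimfit; rimfit()
E
python3 tf.py
```

```text
316 centre [0.4967 0.1212] minus tcp [-0.0006 -0.0015] rms 0.0007
351 centre [0.4975 0.1215] minus tcp [ 0.0003 -0.0011] rms 0.0007
344 centre [0.4978 0.1217] minus tcp [ 0.0006 -0.001 ] rms 0.0007
1011 centre [0.4973 0.1215] minus tcp [ 0.0001 -0.0012] rms 0.0008
306 centre [0.4969 0.1215] minus tcp [-0.0005 -0.0013] rms 0.0007
359 centre [0.4976 0.1218] minus tcp [ 0.0002 -0.0011] rms 0.0007
351 centre [0.4979 0.1219] minus tcp [ 0.0005 -0.001 ] rms 0.0006
1016 centre [0.4975 0.1218] minus tcp [ 0.0001 -0.0011] rms 0.0008
[0.49743945 0.12311286 0.25763242] 15.1
yellow n 326 c [0.4985 0.1237] rad 0.0185 z 0.1247 rho 0.0606 ang 172.0
rims 2086 [0.5584 0.1147 0.9139] 52.36395382591559 0.8969319271332694 time 15.15 [0.4974 0.1232 0.2577] [ 0.1 -0.2 -0.8]
```

Request:
apply_moves --commands '[0.001,0.0018,0,0,0,0,-0.01,0,0,0,-0.01,0,0,0,-0.01,0,0,0,-0.008,0,0,0,-0.006,0,0,0,0,0,0,0,0,0]'

```text
time: 15.82
position: [0.498, 0.1253, 0.2129]
ee_rot: [-3.068, -0.674, 0.002]
wrist_force: [1.2, 0.6, 0.7]
opening: 0.0342
```

Run:
```python
from tf import *
tubefit()
p,d=r.capture("scene"); cv2.imwrite("pics/s15.png",cv2.resize(p[140:340,340:560,::-1],None,fx=2.8,fy=2.8,interpolation=2))
s=r.observe(); print(s["time"],s["position"],s["wrist_force"])
```

```text
266 centre [0.4974 0.1239] minus tcp [-0.0006 -0.0014] rms 0.0007
303 centre [0.4983 0.1242] minus tcp [ 0.0002 -0.0011] rms 0.0007
299 centre [0.4985 0.1244] minus tcp [ 0.0005 -0.0009] rms 0.0007
868 centre [0.4981 0.1242] minus tcp [ 0.0001 -0.0011] rms 0.0008
15.9167 [0.49849178 0.12548017 0.21369399] [ 0.03613771  0.60163771 -0.02630023]
```

View pics/s15.png

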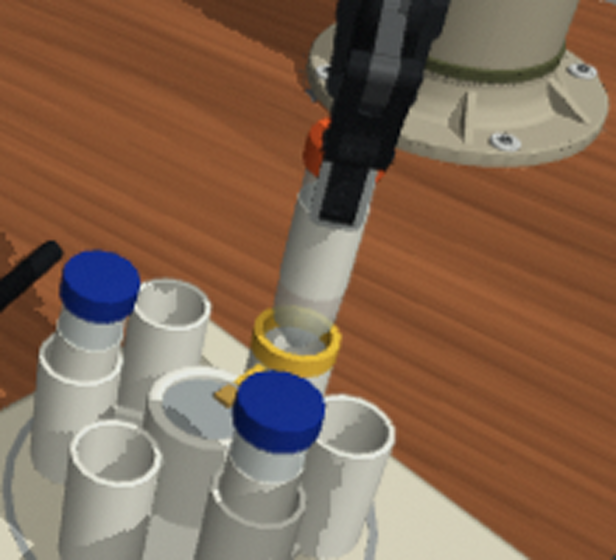

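The tip has entered the yellow rim near its centre, so I'll lower slowly while watching the force.

Request:
apply_moves --commands '[0,-0.0006,-0.004,0,0,0,-0.004,0,0,0,-0.004,0,0,0,-0.004,0,0,0,-0.004,0,0,0,0,0]'

```text
time: 16.42
position: [0.4977, 0.1246, 0.1922]
ee_rot: [-3.068, -0.674, 0.003]
wrist_force: [-0.8, -0.1, -0.1]
opening: 0.034
```

Request:
apply_moves --commands '[0,0,-0.003,0,0,0,-0.003,0,0,0,-0.003,0,0,0,-0.003,0,0,0,0,0]'

```text
time: 16.83
position: [0.4979, 0.1246, 0.1806]
ee_rot: [-3.068, -0.674, 0.002]
wrist_force: [-0.9, 0.5, -0.2]
opening: 0.0339
```

Run:
```python
from tf import *
tubefit()
p,d=r.capture("scene"); cv2.imwrite("pics/s16.png",cv2.resize(p[140:340,340:560,::-1],None,fx=2.8,fy=2.8,interpolation=2))
s=r.observe(); print(s["time"],s["position"],s["wrist_force"])
from ym import rimfit; rimfit()
```

```text
127 centre [0.4993 0.1264] minus tcp [0.0014 0.0018] rms 0.0028
271 centre [0.4982 0.1237] minus tcp [ 0.0003 -0.001 ] rms 0.0006
269 centre [0.4983 0.1237] minus tcp [ 0.0004 -0.0009] rms 0.0007
667 centre [0.4983 0.1239] minus tcp [ 0.0004 -0.0007] rms 0.0015
16.9333 [0.49815793 0.12480067 0.18116841] [-0.91230447 -0.44151022 -0.02935651]
yellow n 210 c [0.4986 0.1238] rad 0.0184 z 0.1247 rho 0.0605 ang 171.8
rims 2055 [0.5584 0.1146 0.9145] 52.398599665705824 0.8963503649635036 time 16.9833 [0.4983 0.1248 0.1813] [ 0.7  0.3 -0.1]
```

View pics/s16.png

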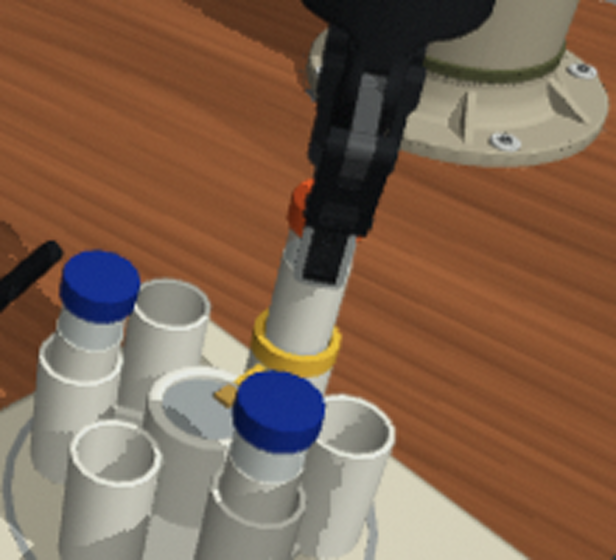

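The tube is centred in the cup with no side force, and about 28 mm remains.

Request:
apply_moves --commands '[0,0,-0.003,0,0,0,-0.003,0,0,0,-0.003,0,0,0,-0.003,0,0,0,-0.003,0,0,0,-0.003,0,0,0,-0.003,0,0,0,-0.002,0,0,0,0,0]'

```text
time: 17.73
position: [0.4979, 0.1247, 0.1577]
ee_rot: [-3.068, -0.674, 0.001]
wrist_force: [0.5, -0.1, 0.0]
opening: 0.0339
```

Request:
apply_moves --commands '[0,0,-0.001,0,0,0,-0.001,0,0,0,-0.001,0,0,0,0,0]'

```text
time: 18.07
position: [0.4982, 0.1248, 0.1551]
ee_rot: [-3.068, -0.674, 0.0]
wrist_force: [0.3, -0.1, -0.5]
opening: 0.0338
```

Request:
apply_moves --commands '[0,0,-0.001,0,0,0,0,0,0,0,0,0]'

```text
time: 18.32
position: [0.4982, 0.1248, 0.1542]
ee_rot: [-3.068, -0.674, 0.0]
wrist_force: [0.5, -0.9, -1.1]
opening: 0.0342
```

Request:
apply_moves --commands '[0,0,-0.001,0,0,0,0,0,0,0,0,0]'

```text
time: 18.57
position: [0.4982, 0.1248, 0.1533]
ee_rot: [-3.068, -0.674, 0.0]
wrist_force: [0.1, -0.8, -0.0]
opening: 0.0339
```

Request:
apply_moves --commands '[0,0,-0.001,0,0,0,0,0,0,0,0,0]'

```text
time: 18.82
position: [0.4986, 0.1249, 0.1531]
ee_rot: [3.068, 0.674, 0.002]
wrist_force: [-1.1, 0.2, 5.9]
opening: 0.0338
```

The tube touched down on the floor at the expected height (TCP 0.153, 6 N). I'll release and rise.

Request:
apply_moves --commands '[0,0,0.0005,0,0,0,0,0,0,0,0,0,0,0,0,0,0,0,0,0]' --jaw -0.3

```text
time: 19.23
position: [0.4981, 0.1247, 0.1526]
ee_rot: [-3.068, -0.674, 0.001]
wrist_force: [-0.9, -0.1, -0.7]
opening: 0.0557
```

Request:
apply_moves --commands '[0,0,0.005,0,0,0,0.01,0,0,0,0.02,0,0,0,0.03,0,0,0,0.03,0,-0.005,-0.02,0.02,0,-0.005,-0.03,0.01,0,-0.005,-0.04,0,0,-0.005,-0.04,0,0,0,-0.04,0,0,0,-0.02,0,0,0,0,0,0]'

```text
time: 20.23
position: [0.4777, -0.0714, 0.2787]
ee_rot: [3.069, 0.66, 0.0]
wrist_force: [0.7, 0.9, -0.1]
opening: 0.0554
```

Run:
```python
from ym import *
rimfit("scene","s17"); rimfit("top","t17")
from om import orange
orange("scene"); p=orange("top"); cv2.imwrite("pics/t17f.png",p[:,:,::-1])
p,d=r.capture("top");W=cloud("top",d);X,Y,Z=[W[...,i] for i in range(3)]
hsv=cv2.cvtColor(p,cv2.COLOR_RGB2HSV); H,S,V=[hsv[...,i] for i in range(3)]
n,l,st,ce=cv2.connectedComponentsWithStats(((H>110)&(H<125)&(S>200)&(V>100)).astype(np.uint8))
for i in range(1,n):
    if st[i,4]>150: print(ce[i].round(),np.nanmedian(W[l==i],0).round(4))
m=(Z>.118)&(Z<.131)&(np.hypot(X-.559,Y-.115)<.085);A=np.c_[X[m]-.559,Y[m]-.115,np.ones(m.sum())];k=np.linalg.lstsq(A,Z[m],rcond=None)[0];print('rim plane',np.degrees(k[:2]),k[2])
```

```text
yellow n 205 c [0.4986 0.1238] rad 0.0184 z 0.1248 rho 0.0605 ang 171.9
rims 2478 [0.5584 0.1148 0.9137] 52.35340113515822 0.9059725585149314 time 20.2833 [ 0.478  -0.068   0.2786] [-0.5  0.  -0.2]
yellow n 156 c [0.4974 0.1236] rad 0.0186 z 0.126 rho 0.0617 ang 172.2
rims 1351 [0.5592 0.1158 0.9148] 52.412886041264 0.9326424870466321 time 20.3333 [ 0.4783 -0.0656  0.2786] [ 1.   0.5 -0.2]
scene 539 zt 0.1774 centroid [0.5003 0.1252 0.1764] bbox ctr [0.5    0.1252 0.1764] size [0.0372 0.0348 0.    ]
top 593 zt 0.1786 centroid [0.4979 0.1243 0.177 ] bbox ctr [0.4978 0.1242 0.177 ] size [0.0324 0.0326 0.    ]
[341. 125.] [ 0.7291 -0.0325  0.1353]
[188. 208.] [0.5953 0.1631 0.1772]
[266. 220.] [0.5819 0.0645 0.1769]
rim plane [-0.10068551 -0.05873271] 0.12363860452770399
```

View pics/s17.png

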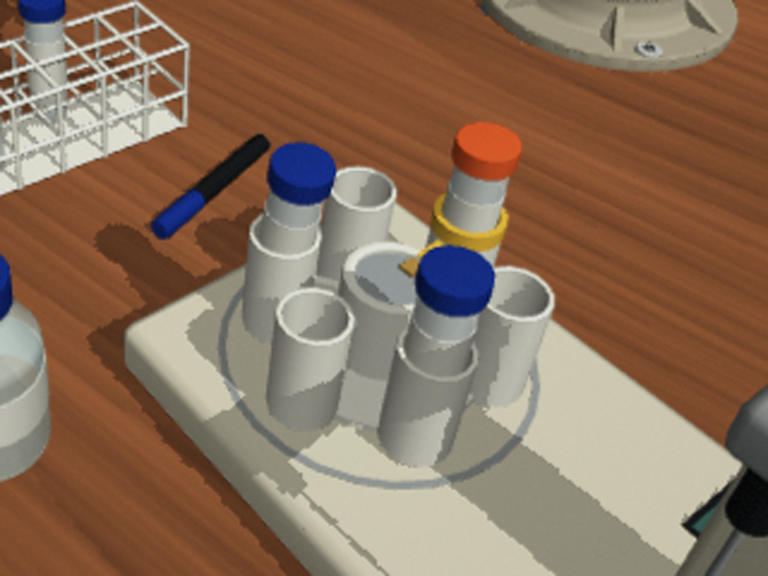

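View pics/t17f.png

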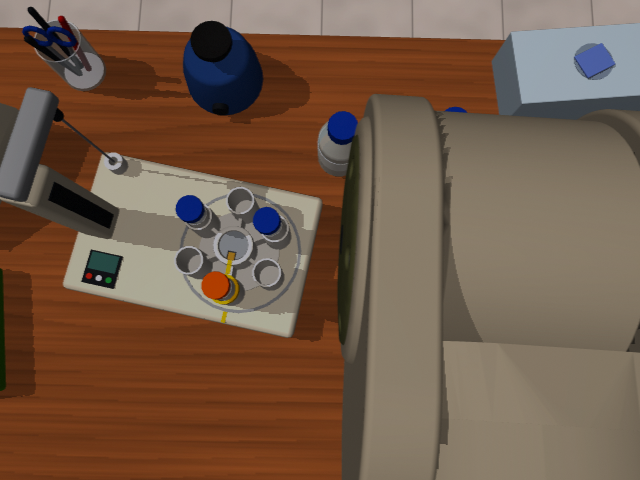

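The orange cap at (486,150) stands in the yellow-rimmed place with its top at 177 mm, level with the two blue tubes. The carousel is level and keyed, and the gripper is clear, so I'm handing in.

```bash
python3 -c "
from cell import r
print(r.close_job())"
```

```text
the job is handed in; nothing more can be done
None
```

The job is done and handed in at about 20 s of the 61 s allowed.

**Carousel:** I turned it clockwise about 150° with the closed finger until the tab dropped into the keyway. The rims fell from about 133 mm to 124 mm and read level within about 0.1°, so it sits fully down.

**Orange tube:** I took it from the rack and lowered it slowly into the yellow-rimmed place. It touched the cup floor at the expected height with about 6 N, and I released it there. Its cap top reads 177 mm, the same as the two tubes already in the carousel.

**Other things:** The two carousel tubes are still in their places. The marker showed no sign of movement in the last scene picture. The arm hid the rack and one bottle in the last top picture; both rack tubes were last seen standing just after I lifted the orange one.

**Disagreements:** The two cameras differ by 1 to 2 mm on place 1 and on the seated cap. The carousel rests about 3° off the nominal keyway angle, which fits the play of the 9 mm tab in the 12 mm slot.

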